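# Slide the top carrier plate off its stack and seat it against the stage's stop

### The job

Slide the top ceramic plate (the one with the dark squares) sideways off its stack, without lifting it, onto the grey stage between the guide rails, leaving the two plates below and everything around undisturbed. Push it on until it lies square against the sprung stop bar, press it there firmly but gently for a moment (about 10 N; 18 N there chips it), then let go and leave it flat on the stage.

Things in the scene. Friction and masses are not known exactly. Their poses are not given: they have to be found in the camera images.
- station: Fixed low transfer station. Origin: on the table under its middle; x = slide direction, from stack to stop; z up. Aluminium base x -150 to 160, 150 wide, top 20 mm above the table. The stack stands on it near x = -85, y = 0; the grey stage fills x = -22 to 160
- deck_entry (a point): Middle of the stage's entry edge, on its deck, 22 mm from the station origin towards the stack, 34.5 above the table (1.5 below the top plate's underside); a 13 mm gap parts it from the stack. Axes as the station's. Deck 124 wide. Two rails on it, 94 apart inside, tops 42.5 above the table, from 27 to 127 mm past this edge; at the edge they flare to about 114 apart
- plate_top: Topmost of three loose white ceramic plates, with nine small dark squares: 100 (its x) x 90 (its y) x 8, 0.2 to 0.4 kg. Origin: centre of underside, z up; its x roughly along the station's x. In the stack it spans 36 to 44 above the table, a few mm and up to 5 degrees out of square. Edge pushed sideways, it slides with 1 to 4 N. Chips when pushed with over 25 N, or over 18 against the stop
- plate_middle: Plain white plate under the top one, same size, loose, 28 to 36 mm above the table. Origin: centre of underside. Must stay in place (within 5 mm)
- plate_bottom: Lowest plain white plate, same size, loose, 20 to 28 mm above the table. Origin: centre of underside. Must stay in place (within 5 mm)
- stop_block: Sprung stop on the stage's deck, axes as the station's: a fixed grey block, 24 (x) x 100 (y) x 18 tall, from 21 to 45 mm along x from its origin, with two black thumb knobs 12 higher, and before it a dark steel bar across the stage that the plate meets. Origin: on the deck, under the middle of the bar's face as nominally set. Where it is clamped on the stage differs
- stop_nominal (a point): Middle of the stop bar's face as nominally set, 41 above the table. The bar (10 x 86 x 12 tall, 1 to 13 above the deck) is set by a screw: its true face lies anywhere within 8 mm of this point along x, not measured. It yields to +x on a stiff spring: 25 N per mm, no preload. Home: plate origin 50 before the true face. 5 N seats (best about 10, half a second); over 18 chips
- dish: Bystander, loose: a single round shallow dish with a white rim lid, 90 dia x 16; not to be moved. Origin: centre of its underside
- dish_pile: Bystander, loose: pile of three such dishes in one piece, 90 dia x 48; not to be moved. Origin: centre of its underside
- amber_bottle: Bystander, loose: amber bottle, 52 dia x 95; not to be moved. Origin: centre of its underside
- jar: Bystander, loose: glass jar with black lid, 60 dia x 60; not to be moved. Origin: centre of its underside
- tweezers: Bystander, loose: steel tweezers lying flat, 125 x 12 x 9; not to be moved. Origin: centre of its underside (on its own long axis)
- driver: Bystander, loose: screwdriver with black handle lying flat, 160 long; not to be moved. Origin: centre of its underside (on its own long axis)
- slide_box: Bystander, loose: grey slide box 80 x 100 x 35; not to be moved. Origin: centre of its underside
Mind the look-alikes: they are no part of the job. Leave any orange or red look-alike of the plate_top alone.

How it is judged:
On the way, in this order (a step that is already met when the one before it is completed fails the run):
1. the top plate has been slid off onto the stage, the plates below still in place (x of plate_top in the frame of station above 0 m and z of plate_top in the frame of station below 0.04 m and distance of each of plate_middle, plate_bottom from where it was at the start of the episode below 0.005 m), for 0.1 s.
2. the plate is pressed against the stop bar with more than 5 N (contact force between plate_top and stop_block above 5 N), for 0.15 s.
At the end, for the whole second after the job is handed in: The top plate lies flat on the stage's deck between the rails, at rest, where the stop bar leaves it after the press (its origin 39.5 to 60.5 mm before the nominal face of the stop, square within 2 degrees); the middle and bottom plates are within 5 mm of where they started (x of plate_top in the frame of stop_block between -0.0605 and -0.0395 m and y of plate_top in the frame of station between -0.005 and 0.005 m and angle between the x axis of plate_top and the x axis of station, either way round below 0.035 rad and z of plate_top in the frame of station between 0.0325 and 0.0365 m and angle between plate_top's own z axis and vertical below 0.02 rad and linear speed of plate_top below 0.01 m/s and distance of each of plate_middle, plate_bottom from where it was at the start of the episode below 0.005 m); the robot touches nothing.
It fails at once if the plate is pressed against the stop bar with more than 18 N (contact force between plate_top and stop_block above 18 N).
It fails at once if the robot presses on the top plate with more than 25 N (contact force between any of the fingers, the arm and plate_top above 25 N).
It fails at once if the top plate is lifted off (10 mm or more) or tipped instead of slid (z of plate_top in the frame of station above 0.046 m or angle between plate_top's own z axis and vertical above 0.2 rad).
It fails at once if a plate below is shifted by more than 5 mm (distance of any of plate_middle, plate_bottom from where it was at the start of the episode above 0.005 m).
It fails at once if a bystander is moved by more than 15 mm (distance of any of dish, dish_pile, amber_bottle, jar, tweezers, driver, slide_box from where it was at the start of the episode above 0.015 m).
It also fails if it takes over 48 s, if anything falls off the work surface, if the arm or the gripper's body presses on something with over 40 N, if the wrist force passes 120 N, or if a joint passes its speed limit or range.

### The arm

A 7-joint arm with a two-finger parallel gripper is mounted at the origin on the work surface. World frame = base frame: x ahead of the robot, y to its left, z up, the work surface at z = 0. Lengths are in m, angles in rad, forces in N, time in s.
With the tool pointing down it reaches from about 0.4 to 0.9 m from the base axis. Payload 5.5 kg.
Tool frame: the origin (TCP) lies midway between the tips of the shut fingers; the grasp point (between the pads) lies 19 mm behind it (manip.grip_depth is the distance from the TCP to the grasp point, in m); z points along the fingers, x is the direction in which the jaws open and shut, and the axes are right-handed (so a half turn about z gives the same grasp; the last joint's range is limited). The gripper opens to 92 mm and grips with 3 to 60 N. Pads are 19 mm wide; open, the fingers measure 130 mm over their backs; the gripper's body (75 mm by 190 mm) begins 47 mm behind the grasp point.
Start: joints at [1.492, 0.501, -0.427, 1.55, 0.221, 1.138, -0.21], TCP at [0.218, -0.612, 0.227] pointing down, gripper open.
Joint ranges: [-2.88, 2.88], [-0.31, 2.03], [-1.54, 1.56], [0.2, 2.42], [-1.41, 4.55], [0.19, 2.02], [-2.57, 2.57]. Speed limits (rad/s): [2.57, 2.57, 3.14, 3.14, 3.14, 3.14, 3.14].

### API

Orientations are given as a unit quaternion [x, y, z, w].
In Python, from bench import manip, effector, viewer gives the robot as it stands. Calls block until the motion is done:
- manip.move_pose(position, orientation): joint-space move of the TCP to a pose.
- manip.servo_line(position, ori=None, vel=0.15): straight line of the TCP; ori=None keeps the orientation; vel is the mean speed in m/s.
- manip.movej(angles): joint-space move.
- effector.open_jaws() and effector.close(f_grip=None): open the fingers fully, or close them until they stop; f_grip is the grip in N (None keeps the last).
- manip.sleep(seconds).
- manip.solve_ik(position, orientation): joint angles nearest the present ones, or None.
- viewer.get_image(name): name is "scene" or "top" or "wrist"; returns the picture (420x560x3 uint8, red, green, blue); there is no depth.
- viewer.get_calibration(name): a dict with "vfov" (degrees; the focal length in pixels is half the picture's height over the tangent of half this angle, whatever the lens; pixels are square), "cx", "cy" (the principal point, pixels), "eye" and "attitude" of the camera in the world. Camera axes: x right, y down, z forward; pixel columns grow to the right and rows downward; lengths in m; the calibration is good to about 2 mm. The wrist camera is an equidistant fisheye: a pixel r from the principal point sees the ray r / f radians off the axis. A picture is of the moment at which its call begins: read the wrist's pose just before it. get_calibration takes no time and is no camera call; for the wrist camera it gives the pose at the moment of the call.
A pose or a line that the arm cannot do raises manip.PlanningError and nothing moves.
- manip.hand_in(): hands the job in, once; it reports no verdict.
Readings, each from a call of its own:
- manip.current_clock(): time.
- manip.current_q(): joint angles.
- manip.current_joint_velocities(): joint speeds.
- manip.current_tau(): joint torques, N m.
- manip.current_tool_pos(): TCP position.
- manip.current_tcp_rot(): TCP orientation.
- manip.current_force(): force on the tool from outside, world axes, zero at the start.
- manip.current_wrist_torque(): the same for the moment, N m.
- manip.current_finger_gap(): finger opening in m.
Only numpy, scipy, OpenCV 4.12 (cv2) and the standard library are available. Lean on these libraries where they do the work, as an engineer would, in place of code of your own. Each camera call takes 0.05 s, during which the arm holds its last target.

## Working session

There is one attempt and no reset: what is moved stays moved. The work goes in short steps, each a Python script; the robot and the scene stay as the last script left them, time stands still between calls to the robot, and variables do not carry over. Pictures are saved under pics/ and viewed, and the job is handed in when it is done.

```bash
ls; mkdir -p pics
python3 - <<'E'
from bench import manip, effector, viewer
import cv2
print(manip.current_clock(), manip.current_tool_pos(), manip.current_tcp_rot(), manip.current_finger_gap(), manip.grip_depth)
for n in ["scene","top","wrist"]:
    c=viewer.get_calibration(n); print(n,c)
    cv2.imwrite(f"pics/{n}0.png",viewer.get_image(n)[:,:,::-1])
print(manip.current_clock())
E
```

```text
pics
0.0 [ 0.21757552 -0.61177677  0.22569292] [ 8.17073783e-01 -5.76532330e-01 -7.64063937e-04 -5.67705470e-04] 0.0918754503217313 0.0188
scene {'vfov': 45.83596017127489, 'cx': 271.31289910562026, 'cy': 211.5265727819038, 'eye': array([1.07330978, 0.7831354 , 0.70938688]), 'attitude': array([ 0.25531843,  0.8461476 , -0.44520402, -0.14366668])}
top {'vfov': 55.75914202638547, 'cx': 279.7997952916597, 'cy': 210.86278579346137, 'eye': array([0.34285965, 0.00215384, 1.02771073]), 'attitude': array([-0.68507654,  0.72076683, -0.07568979,  0.07373169])}
wrist {'vfov': 65.70646984690485, 'cx': 284.5743864815563, 'cy': 203.14524425805564, 'eye': array([ 0.29673653, -0.58449363,  0.38363668]), 'attitude': array([ 0.80708919, -0.5696186 , -0.09068868,  0.1261636 ])}
0.15
```

View pics/top0.png

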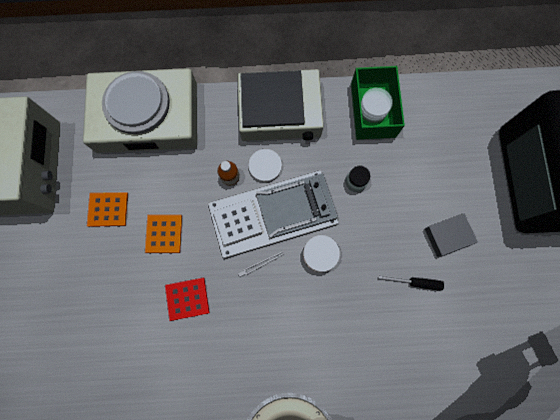

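View pics/scene0.png

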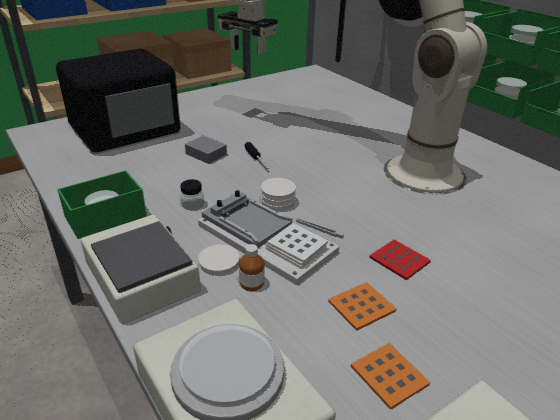

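View pics/wrist0.png

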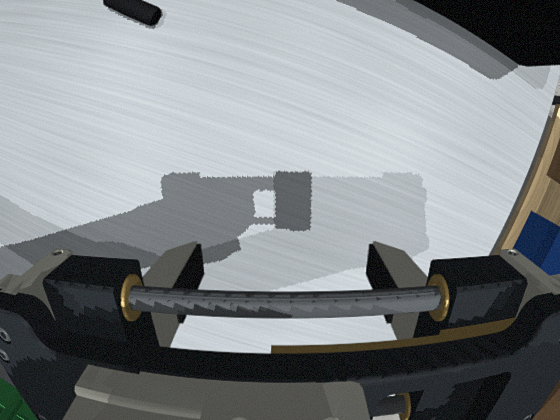

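The top view shows the station at about (210–338, 172–257). The stack is at its left end, with the dark-square plate at (237,222), and the stop is on the right at (318,195). I'll magnify that area and cast rays.

```bash
cat > h.py <<'E'
import numpy as np, cv2
from scipy.spatial.transform import Rotation as R
def ray(cal,px,fisheye=False,H=420):
    f=H/2/np.tan(np.radians(cal['vfov'])/2)
    p=np.atleast_2d(np.asarray(px,float)); d=np.stack([(p[:,0]-cal['cx'])/f,(p[:,1]-cal['cy'])/f],1)
    if fisheye:
        r=np.linalg.norm(d,axis=1)+1e-12
        v=np.concatenate([d/r[:,None]*np.sin(r)[:,None],np.cos(r)[:,None]],1)
    else: v=np.concatenate([d,np.ones((len(d),1))],1); v/=np.linalg.norm(v,axis=1)[:,None]
    return R.from_quat(cal['attitude']).apply(v)
def plane(cal,px,z,fisheye=False):
    v=ray(cal,px,fisheye); e=cal['eye']; z=np.asarray(z)
    return e+v*((z-e[2])/v[:,2])[:,None]
def proj(cal,P,fisheye=False,H=420):
    f=H/2/np.tan(np.radians(cal['vfov'])/2)
    v=R.from_quat(cal['attitude']).inv().apply(np.atleast_2d(P)-cal['eye'])
    if fisheye:
        n=np.linalg.norm(v[:,:2],axis=1); r=np.arctan2(n,v[:,2]); d=v[:,:2]/n[:,None]*r[:,None]
    else: d=v[:,:2]/v[:,2:]
    return d*f+[cal['cx'],cal['cy']]
E
python3 - <<'E'
from h import *
from bench import viewer
im=cv2.imread('pics/top0.png'); c=im[155:285,195:355]
cv2.imwrite('pics/topzoom.png',cv2.resize(c,None,fx=4.6,fy=4.6,interpolation=cv2.INTER_CUBIC))
cal=viewer.get_calibration('top')
print(plane(cal,[(237,222),(290,208),(318,196),(228,172),(265,165),(322,254),(358,179),(262,264)],[.044,.0345,.05,.09,.016,.048,.06,.009]).round(3))
E
```

```text
[[ 0.531  0.103  0.044]
 [ 0.562 -0.033  0.034]
 [ 0.586 -0.105  0.05 ]
 [ 0.649  0.117  0.09 ]
 [ 0.687  0.027  0.016]
 [ 0.439 -0.104  0.048]
 [ 0.623 -0.208  0.06 ]
 [ 0.425  0.046  0.009]]
```

View pics/topzoom.png

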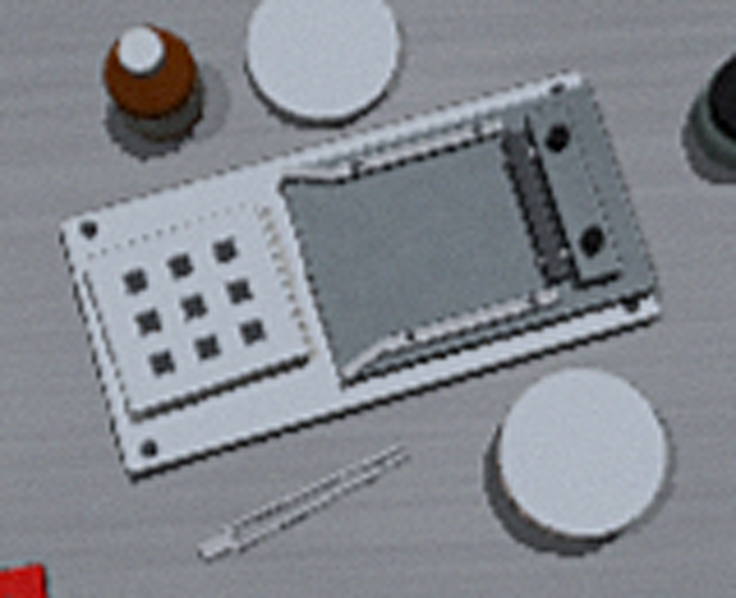

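Run:
```python
from h import *
from bench import viewer, manip
cal=viewer.get_calibration('top')
z=np.array([(62,226),(130,472),(578,72),(660,315)])/4.6+[195,155]-0.4
P=plane(cal,z,.02)[:,:2]; c=P.mean(0); xs=(P[2]+P[3]-P[0]-P[1]);xs/=np.linalg.norm(xs)
print(P,c,xs,np.degrees(np.arctan2(xs[1],xs[0])))
# centre has station x=5mm
o=c-0.005*xs; ys=np.array([-xs[1],xs[0]]); print('origin',o)
for s in (1,-1):
    M=np.eye(3); M[:2,0]=-s*ys; M[:2,1]=-s*xs; M[:2,2]=0; M[2]=[0,0,-1]
    q=R.from_matrix(M).as_quat()
    for X,Z in((-.13,.25),(-.16,.04),(.06,.038)):
        p=o+X*xs; print(s,q,manip.solve_ik([p[0],p[1],Z],q))
```

```text
[[ 0.58784916  0.17965533]
 [ 0.44670179  0.14397227]
 [ 0.66393634 -0.11897271]
 [ 0.51946289 -0.15462898]] [0.55448755 0.01250648] [ 0.24183363 -0.97031773] -76.00521183484342
origin [0.55327838 0.01735807]
1 [-0.1218242   0.99255169  0.          0.        ] [ 0.63364929  0.57315885 -1.29461451  1.7835429   0.58365529  1.24301596
  2.56455412]
1 [-0.1218242   0.99255169  0.          0.        ] [ 0.52600616  1.05769178 -1.30776458  1.93055254  1.14681158  1.17576322
  2.13676757]
1 [-0.1218242   0.99255169  0.          0.        ] [-0.63564495  0.7909276   0.90298254  1.91541476 -0.82753987  0.8606036
 -2.18784589]
-1 [0.99255169 0.1218242  0.         0.        ] [ 0.63364929  0.57315885 -1.29461451  1.7835429   0.58365529  1.24301596
 -0.57703854]
-1 [0.99255169 0.1218242  0.         0.        ] [ 0.25718117  0.70318598 -0.81830716  1.93766679  0.70614517  0.8146038
 -0.71167188]
-1 [0.99255169 0.1218242  0.         0.        ] [ 0.68309926  0.77901302 -0.88840337  1.8708176   0.78208499  0.88460102
 -0.35363183]
```

Run:
```python
from h import *
from bench import viewer, manip, effector
o=np.array([.55328,.01736]);xs=np.array([.24183,-.97032]);q=[0.99255169,0.1218242,0,0]
manip.servo_line([.35,-.3,.26],vel=.3); print(manip.current_clock())
p=o+.11*xs; manip.move_pose([p[0],p[1],.25],q); print(manip.current_clock(),manip.current_tool_pos(),manip.current_q())
manip.sleep(.3)
cal=viewer.get_calibration('wrist'); im=viewer.get_image('wrist')
cv2.imwrite('pics/w1.png',im[:,:,::-1]); np.save('w1cal.npy',cal,allow_pickle=True); print(cal)
```

```text
1.4333
2.625 [ 0.57921528 -0.09157346  0.24948655] [ 0.79481448  0.4826813  -0.91881666  1.67917154  0.4102148   1.18708933
  0.01363472]
{'vfov': 65.70646984690485, 'cx': 284.5743864815563, 'cy': 203.14524425805564, 'eye': array([ 0.55996594, -0.00976491,  0.40795999]), 'attitude': array([0.98068925, 0.11911586, 0.01833361, 0.15402563])}
```

View pics/w1.png

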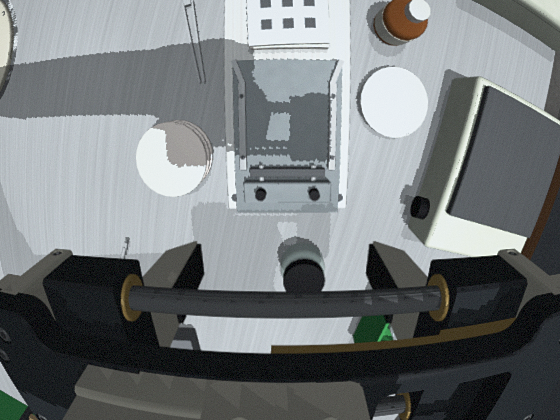

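The wrist view shows the stage at (235–345, 60–210), with the bar at row 172 and the knobs at (261,193) and (314,193). The top of the picture cuts the plate off, so I'll shift back along the station.

Run:
```python
from h import *
from bench import viewer, manip, effector
o=np.array([.55328,.01736]);xs=np.array([.24183,-.97032]);q=[0.99255169,0.1218242,0,0]
effector.close()
p=o+.02*xs; manip.servo_line([p[0],p[1],.25],vel=.2); manip.sleep(.3)
cal=viewer.get_calibration('wrist'); im=viewer.get_image('wrist')
print(manip.current_clock(),manip.current_tool_pos(),manip.current_finger_gap(),manip.current_force())
cv2.imwrite('pics/w2.png',im[:,:,::-1]); np.save('w2cal.npy',cal,allow_pickle=True)
c=im[0:300,180:400,::-1]; cv2.imwrite('pics/w2z.png',cv2.resize(c[:220],None,fx=2.7,fy=2.7,interpolation=cv2.INTER_CUBIC))
```

```text
5.3667 [ 0.55823786 -0.00304412  0.24980236] 0.0005202205953974301 [ 0.00227465  0.11447812 -0.65715928]
```

View pics/w2.png

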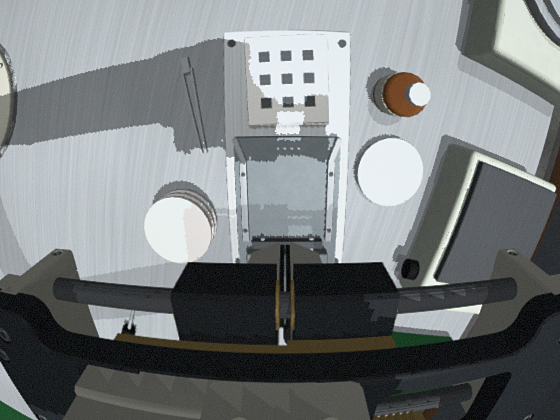

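View pics/w2z.png

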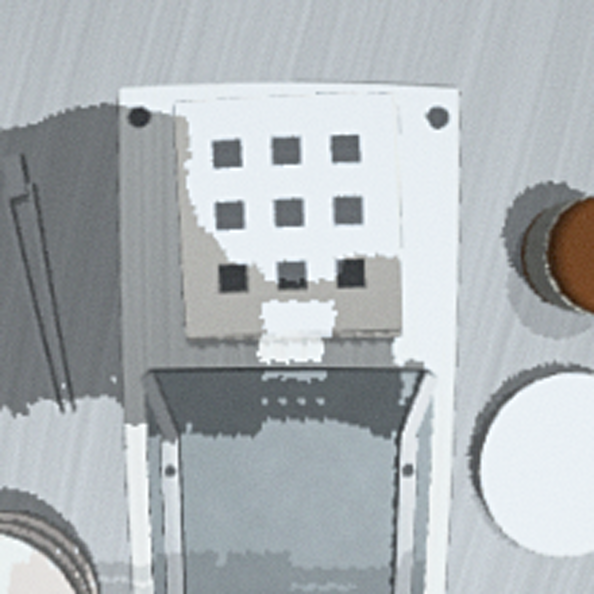

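```bash
python3 - <<'E'
from h import *
for n,th in(('w1',100),('w2',110)):
    im=cv2.imread(f'pics/{n}.png',0); cal=np.load(f'{n}cal.npy',allow_pickle=True).item()
    m=(im<th).astype(np.uint8); k,l,s,c=cv2.connectedComponentsWithStats(m)
    for i in range(1,k):
        if 6<s[i,4]<250 and 215<c[i,0]<360 and c[i,1]<240 and max(s[i,2:4])<18:
            print(n,c[i].round(1),s[i,2:].tolist(),'z44',plane(cal,c[i],.044,True)[0,:2].round(4),'z20',plane(cal,c[i],.02,True)[0,:2].round(4),'z42.5',plane(cal,c[i],.0425,True)[0,:2].round(4))
E
python3 - <<'E'
import cv2
im=cv2.imread('pics/w1.png')[40:220,215:365]
cv2.imwrite('pics/w1z.png',cv2.resize(im,None,fx=3.3,fy=3.3,interpolation=cv2.INTER_CUBIC))
E
```

```text
w1 [264.9   2.8] [9, 7, 37] z44 [0.5112 0.0964] z20 [0.508  0.1034] z42.5 [0.511  0.0968]
w1 [290.3   3.1] [4, 6, 11] z44 [0.5385 0.1024] z20 [0.5371 0.1098] z42.5 [0.5384 0.1029]
w1 [311.5   2.6] [4, 5, 11] z44 [0.5609 0.1091] z20 [0.561  0.1169] z42.5 [0.5609 0.1095]
w1 [288.3  20.7] [9, 6, 23] z44 [0.5415 0.0812] z20 [0.5403 0.0872] z42.5 [0.5414 0.0816]
w1 [312.5  20.4] [4, 4, 8] z44 [0.5671 0.0884] z20 [0.5675 0.0949] z42.5 [0.5671 0.0888]
w1 [262.4  21.4] [2, 4, 7] z44 [0.5141 0.0739] z20 [0.511  0.0794] z42.5 [0.5139 0.0742]
w1 [268.  21.] [6, 4, 11] z44 [0.5199 0.0757] z20 [0.5173 0.0814] z42.5 [0.5197 0.0761]
w1 [268.5  26.5] [5, 3, 8] z44 [0.522  0.0695] z20 [0.5195 0.0747] z42.5 [0.5219 0.0698]
w1 [296.1 100.5] [13, 12, 52] z44 [ 0.5716 -0.0052] z20 [ 0.5724 -0.0049] z42.5 [ 0.5717 -0.0052]
w1 [294.2 107.3] [7, 6, 14] z44 [ 0.5715 -0.0132] z20 [ 0.5722 -0.0134] z42.5 [ 0.5715 -0.0132]
w1 [305.1 107.4] [6, 8, 19] z44 [ 0.5831 -0.0103] z20 [ 0.5847 -0.0104] z42.5 [ 0.5832 -0.0103]
w1 [312.4 107.8] [3, 7, 8] z44 [ 0.5911 -0.0086] z20 [ 0.5931 -0.0086] z42.5 [ 0.5912 -0.0086]

[... 2541 characters left out ...]
1] z20 [0.5227 0.0441] z42.5 [0.5236 0.046 ]
w2 [235.9 155.4] [7, 15, 42] z44 [0.4989 0.006 ] z20 [0.4963 0.0013] z42.5 [0.4988 0.0057]
w2 [330.9 173.7] [3, 4, 9] z44 [0.6096 0.0112] z20 [0.6143 0.0069] z42.5 [0.6099 0.011 ]
w2 [247. 191.] [1, 9, 9] z44 [ 0.5203 -0.0322] z20 [ 0.519  -0.0394] z42.5 [ 0.5202 -0.0326]
w2 [248. 218.] [1, 17, 17] z44 [ 0.5283 -0.0648] z20 [ 0.5276 -0.0742] z42.5 [ 0.5283 -0.0654]
w2 [244.8 230. ] [4, 3, 10] z44 [ 0.5276 -0.081 ] z20 [ 0.5269 -0.0915] z42.5 [ 0.5276 -0.0817]
w2 [328.3 229.9] [4, 3, 9] z44 [ 0.6262 -0.0566] z20 [ 0.632  -0.0654] z42.5 [ 0.6266 -0.0571]
w2 [249.  234.5] [1, 10, 10] z44 [ 0.5338 -0.0856] z20 [ 0.5335 -0.0963] z42.5 [ 0.5338 -0.0863]
```

View pics/w1z.png

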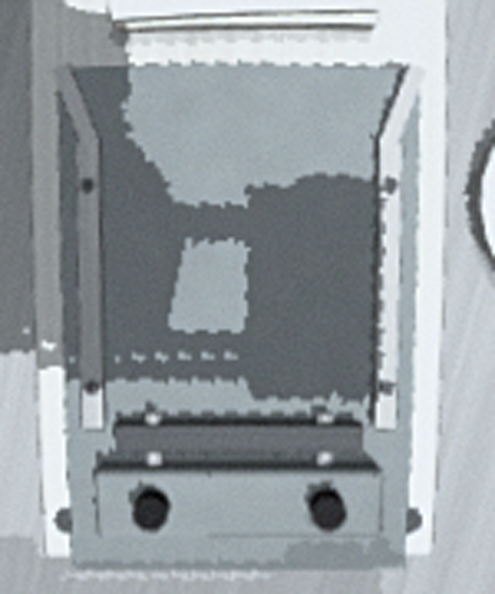

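Run:
```python
from h import *
c1=np.load('w1cal.npy',allow_pickle=True).item();c2=np.load('w2cal.npy',allow_pickle=True).item()
A=plane(c2,[(231,43),(341.9,43)],.02,True)[:,:2]
B=plane(c1,[(234.5,197.4),(340.2,197.4)],.02,True)[:,:2]
r2=plane(c2,[(243,174),(330.8,173.8),(244.8,230),(328.3,229.9)],.0425,True)[:,:2]
r1=plane(c1,np.array([(87,185),(390,185),(92,387),(386,387)])/3.3+[215,40],.0425,True)[:,:2]
mA=A.mean(0);mB=B.mean(0)
print(A,B,mA,mB,'rails2',r2[:2].mean(0),r2[2:].mean(0),'rails1',r1[:2].mean(0),r1[2:].mean(0))
for n,d in(('AB',mB-mA),('A',[A[1,1]-A[0,1],-(A[1,0]-A[0,0])]),('B',[B[1,1]-B[0,1],-(B[1,0]-B[0,0])]),('r1',r1[2:].mean(0)-r1[:2].mean(0)),('r2',r2[2:].mean(0)-r2[:2].mean(0)),('A-r2',r2.mean(0)-mA)): print(n,np.degrees(np.arctan2(d[1],d[0])))
th=np.radians(-76.1); xs=np.array([np.cos(th),np.sin(th)]);ys=np.array([-xs[1],xs[0]])
L=lambda p:np.stack([(p-mA)@xs,(p-mA)@ys],-1).round(4)
print('A',L(A),'B',L(B),'r2',L(r2),'r1',L(r1))
print('plate',L(plane(c2,[(286.7,78.2)],.044,True)[:,:2]))
print('deck edge w1',L(plane(c1,np.array([(80,66),(400,66)])/3.3+[215,40],.0345,True)[:,:2]))
print('deck edge w2',L(plane(c2,np.array([(150,370),(435,370)])/2.7+[180,0],.0345,True)[:,:2]))
print('base end w2',L(plane(c2,np.array([(120,87),(458,87)])/2.7+[180,0],.02,True)[:,:2]))
print('bar front top/back top',L(plane(c1,np.array([(115,420),(360,424),(115,450),(360,455)])/3.3+[215,40],.0475,True)[:,:2]))
print('plate corners',L(plane(c2,np.array([(176,100),(400,97),(186,334),(402,331)])/2.7+[180,0],.044,True)[:,:2]))
```

```text
[[0.45990638 0.13303465]
 [0.58633406 0.16440924]] [[ 0.52668007 -0.13881886]
 [ 0.65572349 -0.10697272]] [0.52312022 0.14872195] [ 0.59120178 -0.12289579] rails2 [ 0.56062679 -0.001492  ] [ 0.5770673  -0.06941563] rails1 [ 0.56090024 -0.00201389] [ 0.57787141 -0.06978069]
AB -75.92859668009203
A -76.0628954134678
B -76.13718647975864
r1 -75.94031019306625
r2 -76.39357845301308
A-r2 -76.05664296904008
A [[ 0.     -0.0651]
 [-0.      0.0651]] B [[ 0.28   -0.0656]
 [ 0.2801  0.0673]] r2 [[ 0.1549 -0.0504]
 [ 0.1547  0.0511]
 [ 0.2247 -0.051 ]
 [ 0.2247  0.0509]] r1 [[ 0.1554 -0.0505]
 [ 0.1554  0.0515]
 [ 0.2253 -0.0503]
 [ 0.2253  0.0516]]
plate [[0.0463 0.0001]]
deck edge w1 [[ 0.1133 -0.0537]
 [ 0.1131  0.0558]]
deck edge w2 [[ 0.1127 -0.0589]
 [ 0.1126  0.0631]]
base end w2 [[-0.014  -0.073 ]
 [-0.0142  0.0745]]
bar front top/back top [[ 0.236  -0.042 ]
 [ 0.2374  0.0422]
 [ 0.2466 -0.0423]
 [ 0.2484  0.0425]]
plate corners [[-0.0016 -0.0454]
 [-0.003   0.0457]
 [ 0.0969 -0.0421]
 [ 0.0955  0.0471]]
```

```bash
cat >> h.py <<'E'
th=np.radians(-76.05); xs=np.array([np.cos(th),np.sin(th)]);ys=np.array([-xs[1],xs[0]])
mA=np.array([.52312,.14872]); O=mA+.135*xs+.0003*ys
M=np.zeros((3,3)); M[:2,0]=ys; M[:2,1]=xs; M[2,2]=-1
Q=R.from_matrix(M).as_quat()
def W(x,y,z): p=O+x*xs+y*ys; return [p[0],p[1],z]
def S(p): d=np.asarray(p)[:2]-O; return np.array([d@xs,d@ys,p[2]])
E
python3 - <<'E'
from h import *
from bench import viewer, manip, effector
print(np.linalg.det(M),Q)
manip.servo_line(W(-.168,0,.14),ori=Q,vel=.2); print(manip.current_clock(),S(manip.current_tool_pos()))
manip.servo_line(W(-.168,0,.06),vel=.12); manip.servo_line(W(-.168,0,.038),vel=.05); manip.sleep(.15)
print(manip.current_clock(),S(manip.current_tool_pos()),R.from_quat(manip.current_tcp_rot()).as_matrix().round(4),manip.current_force())
for n in('scene','top','wrist'): cv2.imwrite(f'pics/{n}3.png',viewer.get_image(n)[:,:,::-1])
im=cv2.imread('pics/scene3.png')[180:300,180:380]; cv2.imwrite('pics/s3z.png',cv2.resize(im,None,fx=4,fy=4,interpolation=cv2.INTER_CUBIC))
E
```

```text
0.9999999999999999 [0.99259923 0.12143625 0.         0.        ]
6.6083 [-0.16696036  0.00042702  0.14031013]
8.1667 [-0.16813039  0.00022421  0.0382215 ] [[ 9.705e-01  2.412e-01  4.000e-04]
 [ 2.412e-01 -9.705e-01  2.000e-04]
 [ 4.000e-04 -1.000e-04 -1.000e+00]] [ 0.74824395 -0.41977754  0.19669312]
```

View pics/s3z.png

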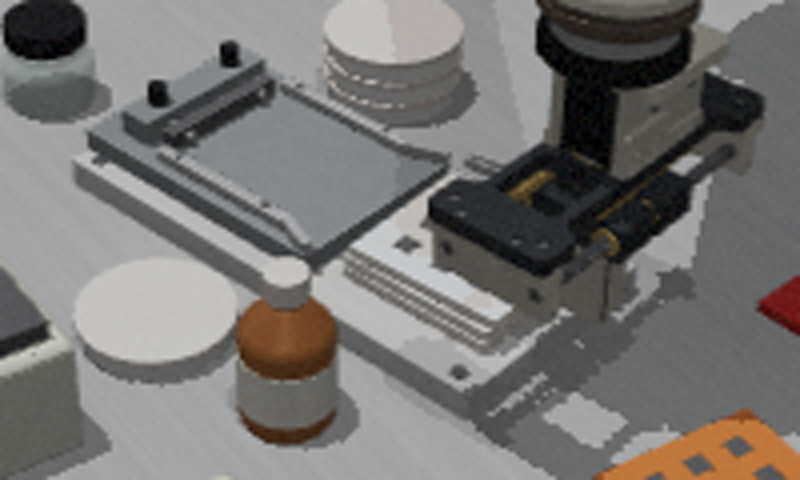

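View pics/wrist3.png

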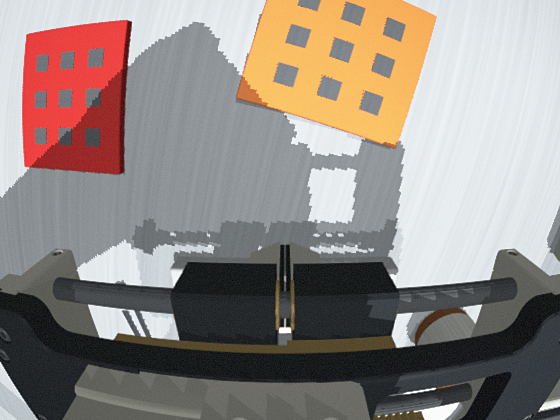

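The scene view shows the fingers just behind the stack with nothing touched. The wrist view, which faces backwards, shows the bottle at (445,330) still clear. I'll start pushing in guarded segments.

Run:
```python
from h import *
from bench import viewer, manip, effector
x=-.168
for x,v in((-.154,.04),(-.146,.02),(-.142,.02),(-.136,.02),(-.125,.03),(-.11,.04),(-.095,.04)):
    manip.servo_line(W(x,0,.038),vel=v)
    f=manip.current_force(); print(x,round(manip.current_clock(),2),S(manip.current_tool_pos()).round(4),'F',round(f[:2]@xs,2),round(f[:2]@ys,2),round(f[2],2))
    if abs(f[:2]@xs)>9: print('stop');break
for n in('scene','top'): cv2.imwrite(f'pics/{n}4.png',viewer.get_image(n)[:,:,::-1])
im=cv2.imread('pics/scene4.png')[180:300,180:380]; cv2.imwrite('pics/s4z.png',cv2.resize(im,None,fx=4,fy=4,interpolation=cv2.INTER_CUBIC))
```

```text
-0.154 8.82 [-0.1536  0.      0.038 ] F -0.44 0.4 -0.67
-0.146 9.37 [-1.46e-01  1.00e-04  3.81e-02] F -0.26 0.81 0.84
-0.142 9.72 [-0.1418  0.      0.038 ] F -1.52 0.53 1.23
-0.136 10.17 [-0.1355  0.      0.038 ] F -0.77 0.27 0.28
-0.125 10.68 [-1.242e-01 -1.000e-04  3.790e-02] F -0.41 -0.08 0.29
-0.11 11.21 [-0.1092 -0.      0.038 ] F -0.0 -0.43 -0.09
-0.095 11.73 [-0.0942 -0.0001  0.0379] F -1.7 -1.06 -1.27
```

View pics/s4z.png

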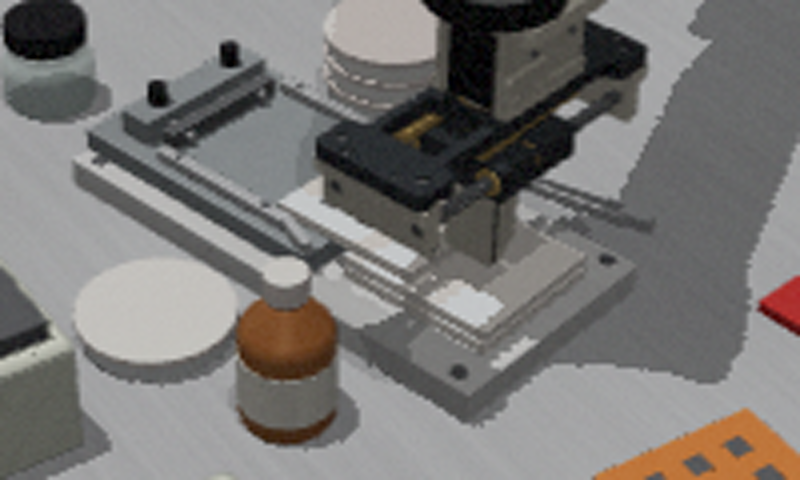

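The scene view shows the plate sliding squarely onto the stage flare, and the two lower plates haven't moved. I'll keep going to about 12 mm short of the bar.

Run:
```python
from h import *
from bench import viewer, manip, effector
for x,v in((-.083,.03),(-.075,.03),(-.067,.03),(-.059,.03),(-.051,.03),(-.043,.03),(-.035,.03),(-.028,.03),(-.021,.03)):
    manip.servo_line(W(x,0,.038),vel=v)
    f=manip.current_force(); print(x,round(manip.current_clock(),2),S(manip.current_tool_pos()).round(4),'F',round(f[:2]@xs,2),round(f[:2]@ys,2),round(f[2],2))
    if abs(f[:2]@xs)>9: print('stop');break
for n in('scene','top'): cv2.imwrite(f'pics/{n}5.png',viewer.get_image(n)[:,:,::-1])
im=cv2.imread('pics/scene5.png')[180:300,180:380]; cv2.imwrite('pics/s5z.png',cv2.resize(im,None,fx=4,fy=4,interpolation=cv2.INTER_CUBIC))
```

```text
-0.083 12.38 [-0.0825  0.      0.038 ] F -0.81 0.42 0.1
-0.075 12.8 [-0.0745  0.      0.038 ] F 0.11 0.67 0.29
-0.067 13.22 [-0.0665  0.      0.038 ] F -0.55 -0.24 -0.19
-0.059 13.63 [-0.0585 -0.      0.038 ] F -0.2 -0.54 0.25
-0.051 14.05 [-0.0505 -0.      0.038 ] F 0.54 -0.19 -0.32
-0.043 14.47 [-0.0424 -0.      0.038 ] F -0.31 0.1 -0.81
-0.035 14.88 [-0.0344 -0.      0.038 ] F 0.34 -0.13 0.21
-0.028 15.27 [-0.0274 -0.0001  0.038 ] F 0.19 -0.23 -0.38
-0.021 15.65 [-0.0204 -0.      0.038 ] F -0.19 0.38 0.63
```

View pics/s5z.png

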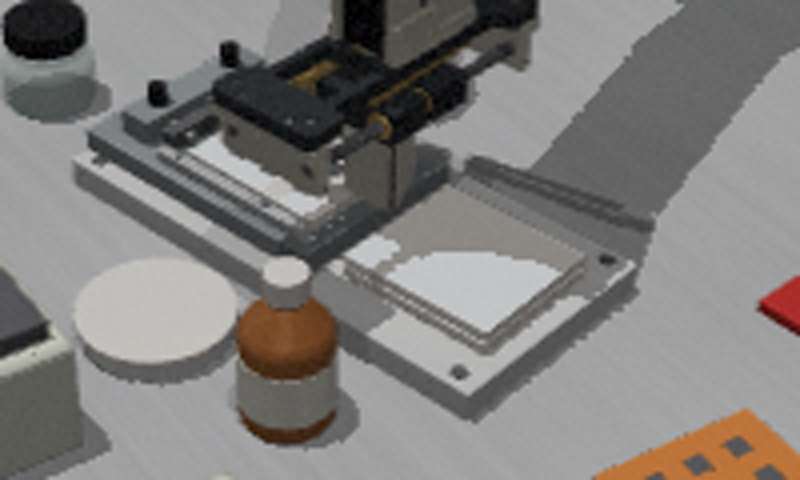

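The plate is now fully on the stage between the rails. Next I'll creep to the bar in small force-checked steps; vision puts contact near TCP x ≈ −8 mm.

Run:
```python
from h import *
from bench import viewer, manip, effector
def F(n=6):
    a=[]
    for _ in range(n): a.append(-(manip.current_force()[:2]@xs)); manip.sleep(.01)
    return np.mean(a),np.std(a)
manip.servo_line(W(-.0145,0,.038),vel=.02); print(F(),manip.current_clock(),S(manip.current_tool_pos()))
x=-.0145
while x<.006 and manip.current_clock()<36:
    f,s=F(4)
    if f>8.5: break
    x+= .0003 if f<3.5 else .00012
    manip.servo_line(W(x,0,.038),vel=.01)
    f,s=F(4); print(round(x*1e3,2),round(S(manip.current_tool_pos())[0]*1e3,2),'F',round(f,2),round(s,2),round(manip.current_clock(),2))
```

```text
(np.float64(0.13759272367489253), np.float64(0.45704991617015267)) 16.275 [-1.41719941e-02  1.72467009e-05  3.79963989e-02]
-14.2 -14.14 F -0.04 0.63 16.59
-13.9 -14.09 F 0.76 0.13 16.91
-13.6 -13.8 F 1.32 0.36 17.23
-13.3 -13.25 F 1.39 0.24 17.54
-13.0 -12.94 F 1.21 0.05 17.86
-12.7 -12.59 F 1.23 0.35 18.18
-12.4 -12.38 F 0.97 0.44 18.49
-12.1 -12.06 F 1.18 0.38 18.81
-11.8 -11.79 F 0.85 0.37 19.12
-11.5 -11.46 F 1.2 0.14 19.44
-11.2 -11.18 F 1.01 0.07 19.76
-10.9 -10.88 F 1.91 0.59 20.07
-10.6 -10.54 F 1.02 0.49 20.39
-10.3 -10.26 F 1.39 0.47 20.71
-10.0 -10.0 F 0.81 0.69 21.02
-9.7 -9.64 F 1.15 0.31 21.34
-9.4 -9.4 F 0.96 0.53 21.66
-9.1 -9.04 F 0.68 0.72 21.98
-8.8 -8.78 F 1.25 0.53 22.29
-8.5 -8.7 F 1.77 0.71 22.61
-8.2 -8.57 F 2.48 0.55 22.93
-7.9 -8.46 F 4.59 0.44 23.24
-7.78 -8.37 F 5.06 0.19 23.56
-7.66 -8.39 F 5.09 0.39 23.88
-7.54 -8.4 F 5.56 0.58 24.19
-7.42 -8.37 F 6.14 0.45 24.51
-7.3 -8.33 F 5.26 0.33 24.82
-7.18 -8.28 F 6.4 0.37 25.14
-7.06 -8.32 F 6.22 0.46 25.46
-6.94 -8.28 F 6.64 0.29 25.77
-6.82 -8.3 F 6.53 0.33 26.09
-6.7 -8.3 F 6.89 0.4 26.41
-6.58 -8.25 F 6.73 0.39 26.73
-6.46 -8.25 F 6.59 0.15 27.04
-6.34 -8.22 F 7.25 0.25 27.36
-6.22 -8.2 F 7.56 0.32 27.68
-6.1 -8.21 F 7.64 0.38 27.99
-5.98 -8.17 F 7.98 0.44 28.31
-5.86 -8.19 F 8.01 0.44 28.62
-5.74 -8.16 F 7.88 0.51 28.94
-5.62 -8.16 F 8.15 0.41 29.26
-5.5 -8.13 F 8.98 0.41 29.57
-5.38 -8.09 F 9.06 0.2 29.89
```

The bar contact showed up at x ≈ −8.7 mm, close to the vision estimate. I'll ease up to about 11 N at the wrist, hold, then back away.

Run:
```python
from h import *
from bench import viewer, manip, effector
def F(n=6):
    a=[]
    for _ in range(n): a.append(-(manip.current_force()[:2]@xs)); manip.sleep(.01)
    return round(np.mean(a),2)
for x in(-.0049,-.0044): manip.servo_line(W(x,0,.038),vel=.01); print(x,F(),S(manip.current_tool_pos()).round(5))
manip.sleep(.5); print(F(),manip.current_clock())
manip.servo_line(W(-.010,0,.038),vel=.01); print(F(),S(manip.current_tool_pos()).round(5))
manip.servo_line(W(-.022,0,.0385),vel=.03); print(F(),manip.current_clock())
manip.servo_line(W(-.024,0,.13),vel=.12)
manip.servo_line(W(.02,0,.25),vel=.2); manip.sleep(.2)
cal=viewer.get_calibration('wrist'); im=viewer.get_image('wrist')
cv2.imwrite('pics/w6.png',im[:,:,::-1]); np.save('w6cal.npy',cal,allow_pickle=True)
cv2.imwrite('pics/scene6.png',viewer.get_image('scene')[:,:,::-1]); print(manip.current_clock())
im=cv2.imread('pics/scene6.png')[180:300,180:380]; cv2.imwrite('pics/s6z.png',cv2.resize(im,None,fx=4,fy=4,interpolation=cv2.INTER_CUBIC))
```

```text
-0.0049 9.75 [-8.02e-03 -8.00e-05  3.80e-02]
-0.0044 10.58 [-7.950e-03 -5.000e-05  3.801e-02]
9.91 31.075
-0.01 [-0.00905  0.00017  0.03805]
-0.21 32.4333
34.4417
```

View pics/w6.png

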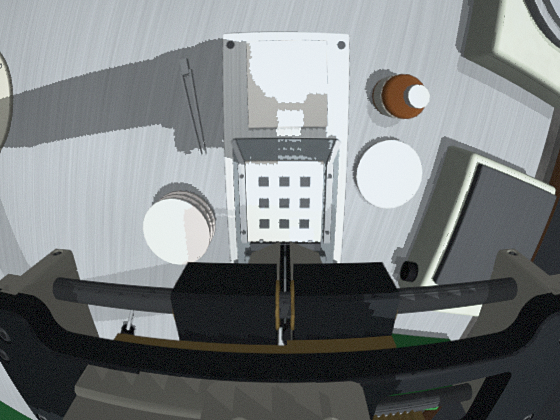

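View pics/s6z.png

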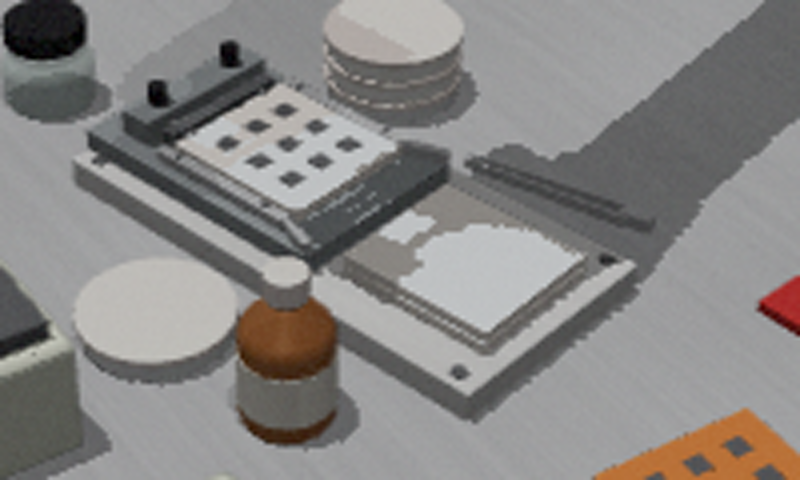

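Both views show the plate flat between the rails, with its squares centred at (284,203) and its edge against the bar. The lower plates and the bystanders are where they were. I'll measure its angle and y offset.

Run:
```python
from h import *
im=cv2.imread('pics/w6.png',0); cal=np.load('w6cal.npy',allow_pickle=True).item()
k,l,s,c=cv2.connectedComponentsWithStats((im<120).astype(np.uint8))
P=np.array([c[i] for i in range(1,k) if 40<s[i,4]<150 and 250<c[i,0]<320 and 170<c[i,1]<235 and s[i,3]<15]); print(len(P))
w=np.array([S(p) for p in plane(cal,P,.0425,True)]); print(w.mean(0).round(4))
cols=[w[w[:,1].argsort()][i:i+3] for i in(0,3,6)]
for a in cols:
    a=a[a[:,0].argsort()]; print(np.degrees(np.arctan2(a[2,1]-a[0,1],a[2,0]-a[0,0])).round(2))
rows=[w[w[:,0].argsort()][i:i+3] for i in(0,3,6)]
for a in rows:
    a=a[a[:,1].argsort()]; print('row',np.degrees(np.arctan2(-(a[2,0]-a[0,0]),a[2,1]-a[0,1])).round(2))
r=[S(p)[1]*1e3 for p in plane(cal,[(243,175),(330.5,175),(244.8,230),(328.3,230)],.0425,True)]; print('rails y',np.round(r,1))
```

```text
9
[ 0.0524 -0.0019  0.0425]
0.2
-0.18
-0.43
row 0.23
row 0.18
row -0.44
rails y [-49.1  51.8 -49.5  52.1]
```

```bash
python3 -c "
from bench import manip
print(manip.current_clock(),manip.current_joint_velocities().round(3)); manip.hand_in(); print(manip.current_clock())"
```

```text
34.4417 [ 0.003 -0.004 -0.001 -0.006 -0.     0.002  0.001]
the job is handed in; nothing more can be done
the job is handed in; nothing more can be done
```

I slid the top plate off its stack with closed fingers, without lifting it, and pushed it along the stage to the stop bar. I pressed it there for over half a second, backed off, raised the arm clear and handed in at 34.4 s, inside the 48 s limit.

- **Press:** the wrist read 10–10.6 N at the hold. Sliding friction was about 1 N of that, so the bar saw roughly 9–9.5 N.
- **Plate position:** the last pictures show it flat between the rails and against the bar. It measured square within about 0.4° and about 2 mm off the station's centre line, against the 5 mm allowed.
- **Surroundings:** the two lower plates and the bystanders looked unmoved in both last views, but I did not measure them. The gripper was clear of everything.
- **Checks that disagreed:**
  - **Sideways offset:** against the rails, the plate measured about 3 mm off centre, though the rails leave only 2 mm of play. That is roughly 1 mm of measuring error.
  - **Distance to the stop:** I did not separately measure the plate's distance to the stop's nominal face. I relied on the bar contact, which came within about 1 mm of where the camera put it.

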